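# Shelve the tablet bottles by height

## Task

Put the four amber tablet bottles from the green tray back on the rack, one standing upright in the middle of each clear bin, in order of height: the tallest in the bin next to the upright steel divider, stepping down to the shortest in the bin next to the carton. Do not knock any bottle over, and leave the carton where it stands.

Things in the scene. Friction and masses are not known exactly. Their poses are not given: they have to be found in the camera images.
- bottle_30: the shortest amber tablet bottle with white screw cap and paper label: round, 34 mm across and 62 mm tall; straight-sided up to 41 mm, then a shoulder and a 31 mm wide cap on the top 15 mm; about 30 g. Origin: centre of its underside, z up its axis. Starts upright in the green tray: floor 3 mm, rim 29 mm above the counter.
- bottle_60: the second shortest amber tablet bottle with white screw cap and paper label: round, 40 mm across and 80 mm tall; straight-sided up to 55 mm, then a shoulder and a 34 mm wide cap on the top 17 mm; about 55 g. Origin: centre of its underside, z up its axis. Starts upright in the green tray: floor 3 mm, rim 29 mm above the counter.
- bottle_100: the second tallest amber tablet bottle with white screw cap and paper label: round, 46 mm across and 100 mm tall; straight-sided up to 72 mm, then a shoulder and a 37 mm wide cap on the top 19 mm; about 90 g. Origin: centre of its underside, z up its axis. Starts upright in the green tray: floor 3 mm, rim 29 mm above the counter.
- bottle_200: the tallest amber tablet bottle with white screw cap and paper label: round, 52 mm across and 120 mm tall; straight-sided up to 90 mm, then a shoulder and a 41 mm wide cap on the top 20 mm; about 140 g. Origin: centre of its underside, z up its axis. Starts upright in the green tray: floor 3 mm, rim 29 mm above the counter.
- bin_a: one of four alike, low clear bins in a row on the beige rack, 84 mm apart (letters do not follow the order in the row). Inside 92 mm (x, square to the row) by 74 mm (y, along the row), grey floor. Origin: centre of its underside, 25 mm above the counter; a bottle stands on its floor 3 mm above the origin; walls reach 28 mm (label front at -x: 18 mm) above the origin.
- bin_b: one of four alike, low clear bins in a row on the beige rack, 84 mm apart (letters do not follow the order in the row). Inside 92 mm (x, square to the row) by 74 mm (y, along the row), grey floor. Origin: centre of its underside, 25 mm above the counter; a bottle stands on its floor 3 mm above the origin; walls reach 28 mm (label front at -x: 18 mm) above the origin.
- bin_c: one of four alike, low clear bins in a row on the beige rack, 84 mm apart (letters do not follow the order in the row). Inside 92 mm (x, square to the row) by 74 mm (y, along the row), grey floor. Origin: centre of its underside, 25 mm above the counter; a bottle stands on its floor 3 mm above the origin; walls reach 28 mm (label front at -x: 18 mm) above the origin.
- bin_d: one of four alike, low clear bins in a row on the beige rack, 84 mm apart (letters do not follow the order in the row). Inside 92 mm (x, square to the row) by 74 mm (y, along the row), grey floor. Origin: centre of its underside, 25 mm above the counter; a bottle stands on its floor 3 mm above the origin; walls reach 28 mm (label front at -x: 18 mm) above the origin.
- divider: upright sheet-steel divider closing one end of the row of bins (which end varies): 106 mm long, 3 mm thick, 105 mm high, fixed to the rack, about 60 mm along the row from the centre of the end bin beside it. Origin: centre of its foot, 25 mm above the counter; y runs along the row.
- carton: small white medicine carton with a green band round its foot and a green strip across its top, loose, standing on the rack at the other end of the row: 78 mm long (x, square to the row), 24 mm wide (y), 48 mm high, 60 g. Origin: centre of its underside. Not to be moved.

How it is judged (in metres and radians):
At the end, for the whole second after the job is handed in: Every bottle stands upright (within 0.1 rad) and at rest on a bin's floor, its centre within 15 mm of the bin's centre; counted from the divider the bins hold the tallest, second tallest, second shortest and shortest bottle ((horizontal distance between bottle_30 and bin_a below 0.015 m or horizontal distance between bottle_30 and bin_b below 0.015 m or horizontal distance between bottle_30 and bin_c below 0.015 m or horizontal distance between bottle_30 and bin_d below 0.015 m) and horizontal distance between bottle_30 and divider between 0.28 and 0.34 m and height (world z) of bottle_30 between 0.022 and 0.034 m and angle between each of bottle_30, bottle_60, bottle_100, bottle_200's own z axis and vertical below 0.1 rad and linear speed of each of bottle_30, bottle_60, bottle_100, bottle_200 below 0.02 m/s and (horizontal distance between bottle_60 and bin_a below 0.015 m or horizontal distance between bottle_60 and bin_b below 0.015 m or horizontal distance between bottle_60 and bin_c below 0.015 m or horizontal distance between bottle_60 and bin_d below 0.015 m) and horizontal distance between bottle_60 and divider between 0.196 and 0.256 m and height (world z) of bottle_60 between 0.022 and 0.034 m and (horizontal distance between bottle_100 and bin_a below 0.015 m or horizontal distance between bottle_100 and bin_b below 0.015 m or horizontal distance between bottle_100 and bin_c below 0.015 m or horizontal distance between bottle_100 and bin_d below 0.015 m) and horizontal distance between bottle_100 and divider between 0.112 and 0.172 m and height (world z) of bottle_100 between 0.022 and 0.034 m and (horizontal distance between bottle_200 and bin_a below 0.015 m or horizontal distance between bottle_200 and bin_b below 0.015 m or horizontal distance between bottle_200 and bin_c below 0.015 m or horizontal distance between bottle_200 and bin_d below 0.015 m) and horizontal distance between bottle_200 and divider between 0.028 and 0.088 m and height (world z) of bottle_200 between 0.022 and 0.034 m); the robot touches nothing.
It fails at once if a bottle is knocked over (tilted by more than 0.8 rad) (angle between any of bottle_30, bottle_60, bottle_100, bottle_200's own z axis and vertical above 0.8 rad).
It fails at once if the carton is shifted by more than 15 mm or knocked over (distance of carton from where it was at the start of the episode above 0.015 m or angle between carton's own z axis and vertical above 0.5 rad).
It also fails if it takes over 102 s, if anything falls off the work surface, if the arm or the gripper's body presses on something with over 40 N, if the wrist force passes 120 N, or if a joint passes its speed limit or range.

## Robot

A 6-joint arm with a two-finger parallel gripper is mounted at the origin on the work surface. World frame = base frame: x ahead of the robot, y to its left, z up, the work surface at z = 0. Lengths are in mm, angles in rad, forces in N, time in s.
With the tool pointing down it reaches from about 275 to 1000 mm from the base axis. Payload 8.4 kg.
Tool frame: the origin (TCP) lies on the centre line of the jaws, within the pads' length; the fingertips stand 25 mm ahead of it and the grasp point (between the pads) lies 6 mm ahead of it; z points along the fingers, y is the line along which they close (so a half turn about z gives the same grasp; the last joint's range is limited). The gripper opens to 85 mm and grips with 20 to 120 N. Pads are 22 mm wide; open, the fingers measure 114 mm over their backs; the gripper's body (76 mm by 85 mm) begins 54 mm behind the grasp point. The pads swing forward as they close: fully open they stand 13 mm farther back than shut.
Start: joints at [-1.269, 0.353, 1.633, -0, 1.155, -0.002], TCP at [186.966, -596.382, 256.281] pointing down, gripper open.
Joint ranges: [-2.63, 2.63], [-0.92, 2.1], [0.06, 2.66], [-1.3, 4.44], [0, 2.69], [-3.02, 3.02]. Speed limits (rad/s): [2.22, 2.22, 2.79, 3.14, 3.14, 3.14].

## Interface

Orientations are given as [roll, pitch, yaw] about the fixed x, y, z axes, in that order (R = Rz(yaw) Ry(pitch) Rx(roll)).
In Python, from rig import r gives the robot as it stands.
- The arm moves only by the shell command python3 -m jog 'ROWS' [FORCE]. ROWS is JSON, a list of rows, each a list of 3 entries, a list of its own where there are three numbers: the turn, a rotation vector about the tool's x, y, z in rad, then the shift along the tool's x, y, z in m, then the opening, from -1 (shut) to 1 (fully open). In form: [[[rx, ry, rz], [x, y, z], gripper], ...]. A call has 1 to 12 rows; each row shifts and turns the commanded pose from where the row before left it, along the tool's axes as they then stand; what a row does not reach is not made up. A row lasts 1/10 s, in which the tool goes at most 50 mm and 8.59 degrees, less where a joint would pass 70% of its speed; a pose out of reach is approached as far as the arm can. A call with a gripper value outside its range is refused whole. The fingers move at their own pace and stop on an object; FORCE is the grip in N (left out, the last holds). Time passes only in rows, so rows that do not move let the fingers close. It gives the time, the measured TCP pose, the force, the opening and the grip force at its end, in the units of the state.
- r.sense(): the state, without advancing time (a new reading comes with each control period).
- r.grab_frame(name): name is "scene" or "top" or "wrist"; returns the picture (480x640x3 uint8, red, green, blue); there is no depth.
- r.camera_params(name): a dict with "fx", "fy", "cx", "cy" (pixels), "rvec" (rotation vector, rad) and "tvec" (3), from world to camera coordinates, as OpenCV has them; the wrist camera has in their place "hand_eye" (4x4, takes a point from camera to tool coordinates, whose origin is the TCP and whose axes are the flange's). Camera axes: x right, y down, z forward; pixel columns grow to the right and rows downward; lengths in mm; the calibration is good to about 2 mm. The wrist camera is an equidistant fisheye: a pixel r from the principal point sees the ray r / f radians off the axis. A picture is of the moment at which its call begins: read the wrist's pose just before it. camera_params takes no time and is no camera call.
- r.sign_off(): hands the job in; it is judged then, once.
The state is a dict: "clock": time; "qpos": joint angles; "qvel": joint speeds; "joint_efforts": joint torques, N m; "eef_pos": TCP position; "tcp_rot": TCP orientation; "contact_force": force on the tool from outside, world axes, zero at the start; "wrist_torque": the same for the moment, N m; "opening": opening from 0.0 (shut) to 1.0 (fully open); "grasp_force": force on a finger pad.
Only numpy, scipy, OpenCV 4.12 (cv2) and the standard library are available. Lean on these libraries where they do the work, as an engineer would, in place of code of your own. Each camera call takes 0.05 s, during which the arm holds its last target. There are 200 camera calls.

## Working session

There is one attempt and no reset: what is moved stays moved. The work goes in short steps, Python scripts to look and compute and a shell command to move; the robot and the scene stay as the last step left them, time stands still between calls to the robot, and variables do not carry over. Pictures are saved under pics/ and viewed, at most 14 in all, crops included, and the job is handed in when it is done.

```bash
ls; mkdir -p pics
python3 - <<'E'
from rig import r
import cv2
s=r.sense(); print({k:s[k] for k in('clock','eef_pos','tcp_rot','opening')})
for n in('scene','top'):
    cv2.imwrite(f'pics/{n}0.png',r.grab_frame(n)[:,:,::-1]); print(n,r.camera_params(n))
print(r.camera_params('wrist'))
E
```

```text
pics
{'clock': 0.0, 'eef_pos': array([ 186.82549969, -595.95184034,  255.55438247]), 'tcp_rot': array([-3.14017991e+00,  1.12140621e-06,  3.03785521e-01]), 'opening': 0.9953258918385316}
scene {'fx': 465.10572667020574, 'fy': 465.10572667020574, 'cx': 319.8434147542972, 'cy': 242.8866646363488, 'rvec': array([ 2.14891702,  1.27552147, -0.45244409]), 'tvec': array([-232.31003166, -320.69424265, 1166.846494  ])}
top {'fx': 583.439097458899, 'fy': 583.439097458899, 'cx': 316.3785660659799, 'cy': 238.24582047273896, 'rvec': array([ 2.10294202, -2.14667627,  0.1725197 ]), 'tvec': array([  11.21388194,  535.43843874, 1075.56353898])}
{'fx': 371.64829954431775, 'fy': 371.64829954431775, 'cx': 324.5360053230853, 'cy': 241.94868541669132, 'hand_eye': array([[ 1.56366598e-04, -9.44397587e-01, -3.28805676e-01,
         8.53206987e+01],
       [ 9.99999815e-01,  3.40751817e-04, -5.03150148e-04,
         5.62419429e-01],
       [ 5.87214917e-04, -3.28805536e-01,  9.44397466e-01,
        -1.18216297e+02],
       [ 0.00000000e+00,  0.00000000e+00,  0.00000000e+00,
         1.00000000e+00]])}
```

View pics/scene0.png

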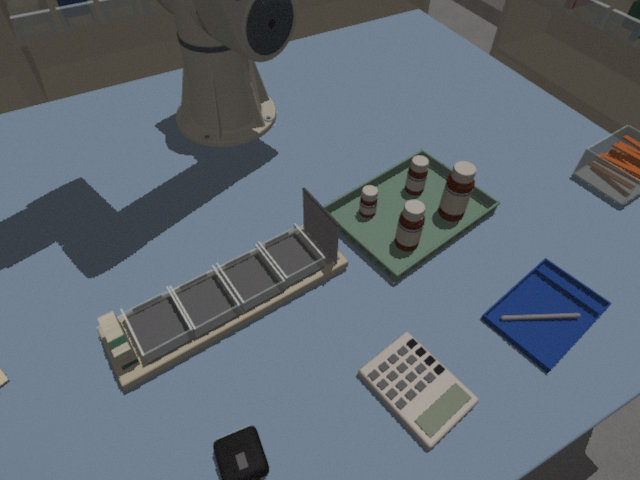

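View pics/top0.png

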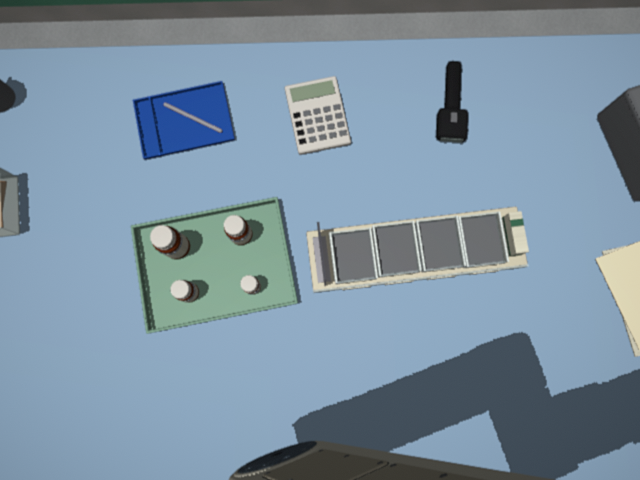

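Scene: rack with the divider at its tray end and the carton at the far left. Top: caps at about (165,238) for 200, (236,228) for 100, (183,290) for 60 and (250,284) for 30. Bin floors are at about (353,255), (397,250), (440,244) and (484,239); the divider is at x≈320 and the carton at (518,232).

```bash
cat > h.py <<'E'
import numpy as np,cv2
from rig import r
def onplane(n,uv,z):
    p=r.camera_params(n);R=cv2.Rodrigues(p['rvec'])[0];t=p['tvec']
    d=R.T@np.array([(uv[0]-p['cx'])/p['fx'],(uv[1]-p['cy'])/p['fy'],1]);c=-R.T@t
    return (c+d*(z-c[2])/d[2])[:2]
def proj(n,P):
    p=r.camera_params(n);K=np.array([[p['fx'],0,p['cx']],[0,p['fy'],p['cy']],[0,0,1]])
    return cv2.projectPoints(np.float64([P]),p['rvec'],p['tvec'],K,None)[0].ravel()
def comps(m,lo,hi):
    n,l,s,c=cv2.connectedComponentsWithStats(m.astype(np.uint8));return [(s[i],c[i],l==i) for i in range(1,n) if lo<s[i,4]<hi]
E
python3 - <<'E'
from h import *
for n in('top','scene'):
    im=cv2.imread(f'pics/{n}0.png').astype(int)
    b,g,rr=im[...,0],im[...,1],im[...,2]; sat=im.max(2)-im.min(2)
    print(n,'white')
    for s,c,m in comps((sat<45)&(im.min(2)>140),60,900):print(s,c.round(1),cv2.minEnclosingCircle(np.argwhere(m)[:,::-1].astype(np.float32)))
    print('grey')
    for s,c,m in comps((sat<25)&(im.max(2)<115)&(im.max(2)>45),600,6000):
        q=cv2.minAreaRect(np.argwhere(m)[:,::-1].astype(np.float32)); print(s,c.round(1),np.round(np.array(q[0]),1),np.round(q[1],1),onplane(n,q[0],28).round(1),onplane(n,c,28).round(1))
E
```

```text
top white
[164 103  57  28 122] [192.5 117.1] ((192.0, 117.0), 30.870798110961914)
[223 214  21  21 324] [232.9 224. ] ((233.03846740722656, 223.96153259277344), 10.243448257446289)
[149 225  23  23 405] [160.3 235.9] ((160.05062866210938, 235.59494018554688), 11.694068908691406)
[239 274  18  18 239] [247.6 282.7] ((247.2096710205078, 282.30645751953125), 9.130468368530273)
[170 279  19  19 283] [178.5 288.5] ((178.5, 288.5), 9.617792129516602)
grey
[ 597   85   43  116 2925] [624.5 136. ] [618.  142.5] [115.  42.] [ 720.  -606.4] [ 733.3 -620.8]
[  0 168  29  66 616] [ 19.3 197.7] [ 14.7 200.1] [66.2 26.1] [629.1 600.3] [633.9 591.3]
[ 133  200  142  131 1110] [164.9 256.9] [182.3 237.4] [ 84.7 180.3] [546.2 263.5] [508.3 296.8]
[ 462  214   44   50 1690] [483.4 238.6] [483.4 239. ] [48.5 36.3] [ 530.2 -324.9] [ 531.  -324.9]
[ 419  218   44   51 1708] [440.5 242.8] [440.6 243. ] [48.1 36.9] [ 524.2 -241.3] [ 524.6 -241.1]
[ 375  223   43   52 1196] [398.2 244.4] [396.1 248. ] [47.4 36.8] [ 516.1 -154.5] [ 523.1 -158.9]
[159 226  44  34 712] [184.2 243.3] [181.6 243.5] [37.4 33.9] 
[... 568 characters left out ...]
8)
[212 265  28  40  76] [224.5 283.1] ((225.5, 284.5), 23.717182159423828)
[166 285  30  45 191] [179.7 305.4] ((180.5, 307.0), 25.519699096679688)
[118 308  26  48 119] [130.  328.8] ((132.0, 331.5), 25.947160720825195)
[ 97 311  26  31 432] [109.2 325.5] ((109.85781860351562, 325.9810485839844), 15.133520126342773)
[113 343  17  13  61] [121.4 348.9] ((120.96154022216797, 349.4230651855469), 8.163565635681152)
grey
[389 204  37  56 965] [406.4 234.8] [407.4 233.3] [28.1 55.3] [555.5 148.7] [557.8 144.8]
[356 371 122  82 840] [400.4 414.1] [409.3 415.9] [123.9  61.3] [838.5 -51.5] [830.4 -61.1]
[ 518  394  122   86 5308] [598.7 450.5] [578.5 436.5] [121.  85.] [974.1 137.8] [1000.4  147.4]
```

```bash
python3 -c "
import cv2
a=cv2.imread('pics/top0.png');t=cv2.resize(a[195:335,125:305],None,fx=4,fy=4,interpolation=2);cv2.imwrite('pics/c1.png',t)"
```

```text
(no output)
```

View pics/c1.png

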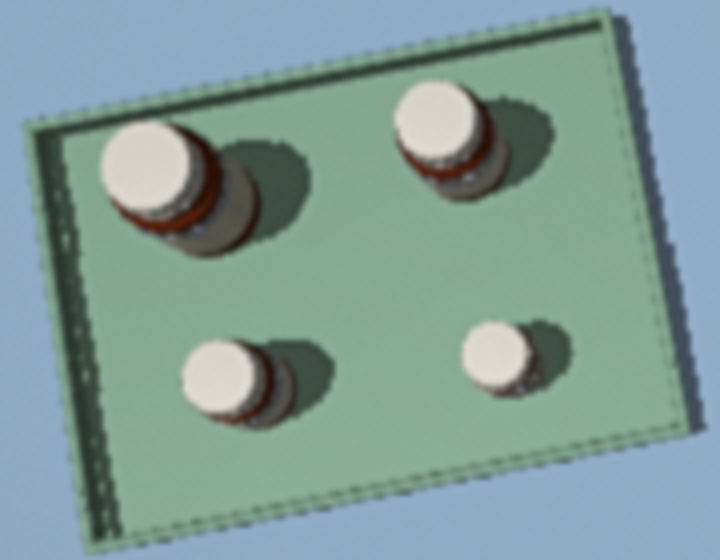

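Run:
```python
from h import *
H={'200':(160.3,235.9,464.8,167.2,123),'100':(232.9,224,414.6,206.1,103),'60':(178.5,288.5,420,160.2,83),'30':(247.6,282.7,369.7,190,65)}
for k,v in H.items(): print(k,onplane('top',v[:2],v[4]).round(1),onplane('scene',v[2:4],v[4]).round(1))
for n,rng in(('top',(1200,2600)),('scene',(1000,4000))):
    im=cv2.imread(f'pics/{n}0.png').astype(int);sat=im.max(2)-im.min(2)
    for lim in (105,125):
      m=((sat<32)&(im.max(2)<lim)&(im.max(2)>45)).astype(np.uint8);m=cv2.morphologyEx(m,cv2.MORPH_OPEN,np.ones((3,3)))
      for s,c,mm in comps(m,*rng):
        if (n=='top' and 320<c[0]<520 and 200<c[1]<280) or (n=='scene' and c[0]<330 and c[1]>200):
            q=cv2.minAreaRect(np.argwhere(mm)[:,::-1].astype(np.float32)) 
            cc,_=cv2.findContours(mm.astype(np.uint8),0,2);a=cv2.approxPolyDP(cv2.convexHull(max(cc,key=len)),5,True)[:,0]
            print(n,lim,s[4],c.round(1),onplane(n,q[0],28).round(1),[tuple(int(x) for x in onplane(n,x,28)) for x in a])
```

```text
200 [532.5 280.1] [534.1 276.4]
100 [555.6 152.4] [557.4 148.8]
60 [440.9 255.1] [443.3 250. ]
30 [450.8 130.2] [453.  125.8]
top 125 1735 [483.3 238.7] [ 530.6 -324.9] [(579, -354), (488, -363), (483, -293), (572, -285)]
top 125 1752 [440.6 242.8] [ 524.3 -241.3] [(573, -272), (482, -280), (477, -210), (566, -201)]
top 125 1749 [396.1 248. ] [ 516.1 -154.7] [(565, -185), (474, -192), (467, -123), (556, -114)]
top 125 1749 [352.6 254.8] [504.4 -69.7] [(553, -101), (464, -107), (456, -39), (546, -30)]
scene 105 1624 [250.4 274.2] [ 501.2 -148.8] [(458, -116), (540, -111), (544, -182), (464, -187)]
scene 105 1996 [155.1 322.4] [ 517.4 -321.7] [(477, -288), (555, -288), (559, -353), (482, -360)]
```

```bash
python3 -m jog '[[[0,0,-0.137],[0,0,0],1],[[0,0,-0.137],[0,0,0],1],[[0,0,-0.137],[0,0,0],1],[[0,0,-0.137],[0,0,0],1],[[0,0,-0.137],[0,0,0],1],[[0,0,-0.137],[0,0,0],1],[[0,0,-0.137],[0,0,0],1],[[0,0,-0.137],[0,0,0],1],[[0,0,-0.137],[0,0,0],1],[[0,0,-0.137],[0,0,0],1]]' 30
python3 -m jog '[[[0,0,0],[0.03,0.03,0],1],[[0,0,0],[0.03,0.03,0],1],[[0,0,0],[0.03,0.03,0],1],[[0,0,0],[0.03,0.03,0],1],[[0,0,0],[0.03,0.03,0],1],[[0,0,0],[0.03,0.03,0],1],[[0,0,0],[0.03,0.03,0],1],[[0,0,0],[0.03,0.03,0],1],[[0,0,0],[0.03,0.03,0],1],[[0,0,0],[0.03,0.03,0],1],[[0,0,0],[0.03,0.03,0],1],[[0,0,0],[0.03,0.03,0],1]]'
cat >> h.py <<'E'
from scipy.spatial.transform import Rotation as Ro
def wcam(s):
    W=np.eye(4);W[:3,:3]=Ro.from_euler('xyz',s['tcp_rot']).as_matrix();W[:3,3]=s['eef_pos']
    return W@r.camera_params('wrist')['hand_eye']
def wplane(T,uv,z):
    p=r.camera_params('wrist');d=np.array([(uv[0]-p['cx'])/p['fx'],(uv[1]-p['cy'])/p['fy']]);a=np.linalg.norm(d)
    d=T[:3,:3]@np.r_[d/a*np.sin(a),np.cos(a)];c=T[:3,3];return (c+d*(z-c[2])/d[2])[:2]
def look(name):
    s=r.sense();im=r.grab_frame('wrist')[:,:,::-1].copy();cv2.imwrite(f'pics/{name}.png',im);np.save(f'pics/{name}.npy',wcam(s));print(s['clock'],s['eef_pos'],s['tcp_rot']);return im,wcam(s)
E
python3 -c "
from h import *
r.sense();look('w1')"
```

```text
clock: 1.1
eef_pos: [186.9, -596.1, 255.8]
tcp_rot: [-3.141, -0.001, 1.679]
contact_force: [-0.1, 1.0, 0.0]
opening: 1.0
grasp_force: 0.0
clock: 2.3
eef_pos: [508.8, -199.7, 256.1]
tcp_rot: [-3.141, -0.0, 1.674]
contact_force: [0.2, -0.0, 0.4]
opening: 1.002
grasp_force: 0.0
2.3 [ 508.76147832 -199.67691088  256.1161533 ] [-3.14130104e+00 -1.07938782e-04  1.67385330e+00]
```

View pics/w1.png

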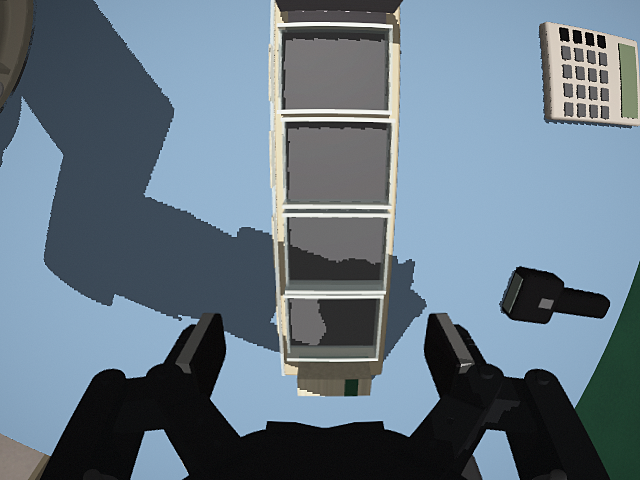

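The wrist view shows the four bins at rows 68, 162, 250 and 328, all near column 336. The divider is at the top and the carton at (335,385).

Run:
```python
from h import *
T=np.load('pics/w1.npy');
im=cv2.imread('pics/w1.png').astype(int).min(2)
for c in (310,350): 
    rows=[i for i in range(18,372) if im[i,c]>150]; print(c,rows)
for y in (70,165,255,330): print(y,[i for i in range(265,405) if im[y,i]>150],'R/L',[wplane(T,(c,y),z).round(1) for c,z in((388,53),(282,43))])
for p in ((336,25),(336,114.5),(336,209.5),(336,294.5),(336,361)): print(p,wplane(T,p,53).round(1))
```

```text
310 [22, 23, 24, 25, 109, 110, 111, 112, 113, 117, 118, 119, 120, 204, 205, 206, 207, 208, 213, 214, 215, 216, 290, 291, 292, 293, 294, 295, 296, 297, 298, 358, 359, 360]
350 [22, 23, 24, 25, 26, 109, 110, 111, 112, 113, 117, 118, 119, 120, 121, 205, 206, 207, 208, 213, 214, 215, 216, 217, 291, 292, 293, 295, 296, 297, 298, 359, 360, 361]
70 [268, 269, 270, 271, 272, 273, 274, 275, 276, 277, 278, 279, 280, 389, 390, 391, 392, 393, 394, 395, 396, 397, 398] R/L [array([549.7, -67.5]), array([459.2, -76.3])]
165 [269, 270, 271, 272, 273, 274, 275, 276, 277, 278, 279, 280, 281, 282, 283, 284, 391, 392, 393, 394, 395] R/L [array([ 559.8, -150.2]), array([ 466.9, -161.5])]
255 [275, 276, 277, 285, 286, 385, 386, 387, 397, 398, 401] R/L [array([ 572.4, -233.4]), array([ 473.1, -247.6])]
330 [277, 278, 279, 280, 281, 282, 283, 284, 285, 286, 287, 288, 378, 379, 380] R/L [array([ 586.9, -315.4]), array([ 477.8, -332.6])]
(336, 25) [501.7 -33.2]
(336, 114.5) [ 509.9 -111.9]
(336, 209.5) [ 519.  -195.2]
(336, 294.5) [ 528.6 -279.2]
(336, 361) [ 538.1 -359.8]
```

Bin centres, taken from both the top and wrist views: b1 (505,-70), b2 (514.5,-154), b3 (523,-238), b4 (531,-322). Next I move over the tallest bottle.

```bash
python3 -m jog '[[[0,0,0],[0.043,0.0066,0],1],[[0,0,0],[0.043,0.0066,0],1],[[0,0,0],[0.043,0.0066,0],1],[[0,0,0],[0.043,0.0066,0],1],[[0,0,0],[0.043,0.0066,0],1],[[0,0,0],[0.043,0.0066,0],1],[[0,0,0],[0.043,0.0066,0],1],[[0,0,0],[0.043,0.0066,0],1],[[0,0,0],[0.043,0.0066,0],1],[[0,0,0],[0.043,0.0066,0],1],[[0,0,0],[0.043,0.0066,0],1],[[0,0,0],[0,0,0],1]]'
python3 - <<'E'
from h import *
im,T=look('w2');im=im.astype(int)
for s,c,m in comps((im.max(2)-im.min(2)<45)&(im.min(2)>140),150,6000):
    print(s,c.round(1),[wplane(T,c,z).round(1) for z in (123,103,83,65)])
E
```

```text
clock: 3.55
eef_pos: [531.5, 281.2, 255.9]
tcp_rot: [3.141, -0.002, 1.677]
contact_force: [0.0, 0.4, -0.5]
opening: 1.006
grasp_force: 0.0
3.55 [531.52274963 281.24474968 255.93325711] [ 3.14117935e+00 -1.65435052e-03  1.67724945e+00]
[515 214  66  86 286] [547.9 257.2] [array([718.2, 285.1]), array([733.8, 278.7]), array([749.3, 272.4]), array([763.3, 266.6])]
[ 299  218   59   52 2297] [328.  243.4] [array([534.9, 277.9]), array([535.8, 271. ]), array([536.8, 264. ]), array([537.6, 257.8])]
[ 199  226   38   38 1058] [217.6 245. ] [array([454.2, 268. ]), array([448.7, 260.2]), array([443.2, 252.5]), array([438.3, 245.6])]
```

View pics/w2.png

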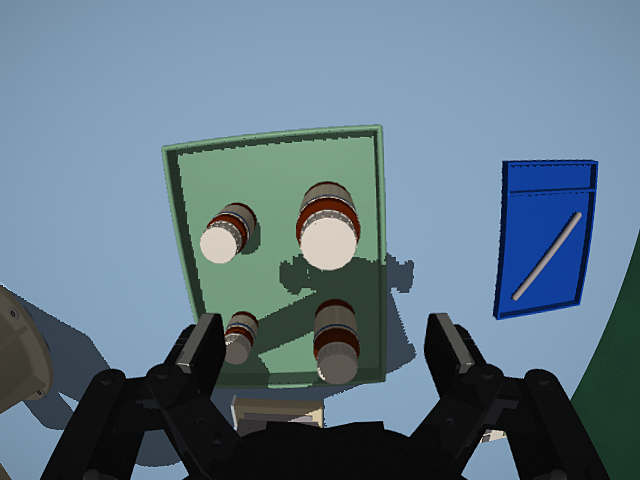

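```bash
python3 -m jog '[[[0,0,0],[-0.0034,0.0022,0.03],1],[[0,0,0],[0,0,0.04],1],[[0,0,0],[0,0,0.04],1],[[0,0,0],[0,0,0.035],1],[[0,0,0],[0,0,0.018],1],[[0,0,0],[0,0,0.010],1],[[0,0,0],[0,0,0],1]]' 35
python3 -m jog '[[[0,0,0],[0,0,0],-1],[[0,0,0],[0,0,0],-1],[[0,0,0],[0,0,0],-1],[[0,0,0],[0,0,0],-1],[[0,0,0],[0,0,0],-1],[[0,0,0],[0,0,0],-1],[[0,0,0],[0,0,0],-1],[[0,0,0],[0,0,0],-1]]' 35
```

```text
clock: 4.3
eef_pos: [533.5, 272.3, 82.2]
tcp_rot: [-3.139, 0.001, 1.673]
contact_force: [-0.3, -0.2, -0.8]
opening: 0.998
grasp_force: 0.0
clock: 5.1
eef_pos: [534.9, 273.8, 84.9]
tcp_rot: [3.139, -0.001, 1.674]
contact_force: [-0.8, -1.2, 5.0]
opening: 0.594
grasp_force: 36.3
```

```bash
python3 -m jog '[[[0,0,0],[0,0,-0.015],-1],[[0,0,0],[0,0,-0.035],-1],[[0,0,0],[0,0,-0.035],-1],[[0,0,0],[0,0,-0.035],-1],[[0,0,0],[0,0,-0.03],-1],[[0,0,0],[0,0,0],-1]]'
python3 -m jog '[[[0,0,0],[-0.0192,-0.006,0],-1],[[0,0,0],[-0.0312,-0.006,0],-1],[[0,0,0],[-0.0312,-0.006,0],-1],[[0,0,0],[-0.0312,-0.006,0],-1],[[0,0,0],[-0.0312,-0.006,0],-1],[[0,0,0],[-0.0312,-0.006,0],-1],[[0,0,0],[-0.0412,-0.006,0],-1],[[0,0,0],[-0.0362,-0.006,0],-1],[[0,0,0],[-0.0312,-0.006,0],-1],[[0,0,0],[-0.0312,-0.006,0],-1],[[0,0,0],[-0.0282,-0.006,0],-1],[[0,0,0],[0,0,0],-1]]'
python3 - <<'E'
from h import *
im,T=look('w3');im=im.astype(int)
for s,c,m in comps((im.max(2)-im.min(2)<45)&(im.min(2)>140),150,6000): print(s,c.round(1),wplane(T,c,r.sense()['eef_pos'][2]+40).round(1))
E
```

```text
clock: 5.7
eef_pos: [536.4, 274.7, 239.5]
tcp_rot: [3.133, -0.003, 1.674]
contact_force: [0.1, 0.3, -1.5]
opening: 0.595
grasp_force: 37.0
clock: 6.9
eef_pos: [502.1, -77.6, 232.5]
tcp_rot: [-3.14, 0.001, 1.671]
contact_force: [-0.6, 1.2, -1.8]
opening: 0.596
grasp_force: 37.0
6.9 [502.0731505  -77.63207502 232.53413738] [-3.13957744e+00  5.63485693e-04  1.67106471e+00]
[ 246    0  130   68 4133] [305.4  37.7] [488.6  23.1]
[260 111   7  30 167] [262.4 125.1] [481.4   3.8]
[ 267  113  129   25 2593] [327.9 124.7] [495.    5.1]
[ 547  131   93  102 4763] [588.  180.2] [561.8   2.7]
[ 260  152  133  136 2258] [306.5 202.6] [492.1 -12. ]
[373 261  16  36 151] [383.  273.1] [511.1 -26.8]
[313 323  69  28 181] [350.1 331.1] [505.6 -43.2]
[ 265  360  107   29 1411] [312.4 371.7] [497.3 -57.2]
```

View pics/w3.png

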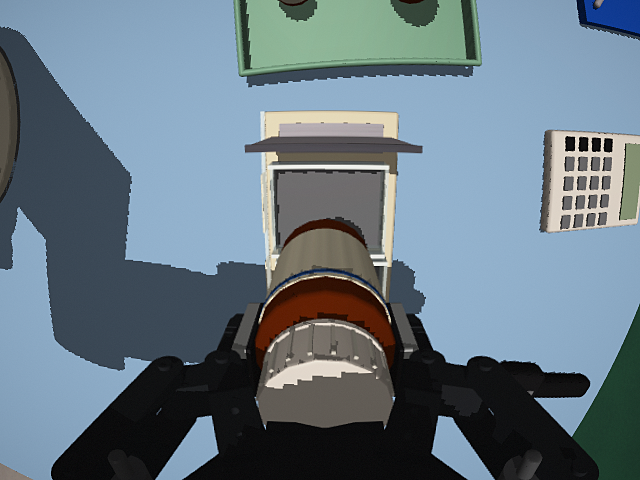

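```bash
python3 -m jog '[[[0,0,0],[0.003,0.002,0.02],-1],[[0,0,0],[0,0,0.03],-1],[[0,0,0],[0,0,0.03],-1],[[0,0,0],[0,0,0.022],-1],[[0,0,0],[0,0,0.01],-1],[[0,0,0],[0,0,0.006],-1],[[0,0,0],[0,0,0.003],-1],[[0,0,0],[0,0,0],-1],[[0,0,0],[0,0,0],-1]]'
```

```text
clock: 7.85
eef_pos: [506.1, -71.5, 113.1]
tcp_rot: [3.14, 0.0, 1.674]
contact_force: [0.3, -0.9, -1.5]
opening: 0.595
grasp_force: 37.0
```

```bash
python3 -m jog '[[[0,0,0],[0,0,0.0015],-1],[[0,0,0],[0,0,0.001],-1],[[0,0,0],[0,0,0],-1]]'; python3 -m jog '[[[0,0,0],[0,0,0.0015],-1],[[0,0,0],[0,0,0],-1]]'
```

```text
clock: 8.15
eef_pos: [505.6, -71.5, 109.9]
tcp_rot: [3.141, 0.0, 1.674]
contact_force: [0.6, -0.3, -1.1]
opening: 0.598
grasp_force: 37.0
clock: 8.35
eef_pos: [505.7, -71.6, 109.8]
tcp_rot: [3.141, 0.0, 1.674]
contact_force: [-5.7, 0.8, 20.1]
opening: 0.597
grasp_force: 38.9
```

Touchdown. I release it, rise, and look.

```bash
python3 -m jog '[[[0,0,0],[0,0,-0.001],0.45],[[0,0,0],[0,0,0],0.45],[[0,0,0],[0,0,0],0.45],[[0,0,0],[0,0,0],0.45],[[0,0,0],[0,0,-0.01],0.45],[[0,0,0],[0,0,-0.03],0.45],[[0,0,0],[0,0,-0.04],0.45],[[0,0,0],[0,0,-0.04],1],[[0,0,0],[0,0,-0.04],1],[[0,0,0],[0,0,0],1]]'
python3 - <<'E'
from h import *
im,T=look('w4');im=im.astype(int)
for s,c,m in comps((im.max(2)-im.min(2)<45)&(im.min(2)>140),400,6000): print(s,c.round(1),wplane(T,c,148).round(1))
cv2.imwrite('pics/t4.png',r.grab_frame('top')[:,:,::-1])
E
```

```text
clock: 9.35
eef_pos: [508.3, -71.9, 275.4]
tcp_rot: [3.132, 0.002, 1.674]
contact_force: [0.6, -0.5, -0.4]
opening: 0.999
grasp_force: 0.0
9.35 [508.2754182  -71.85038019 275.40172376] [3.13232571e+00 2.33140724e-03 1.67383963e+00]
[ 274  126   94   13 1143] [320.3 132.3] [499.5   2.1]
[ 520  132   96   93 4493] [561.6 176.2] [686.9  -1. ]
```

View pics/w4.png

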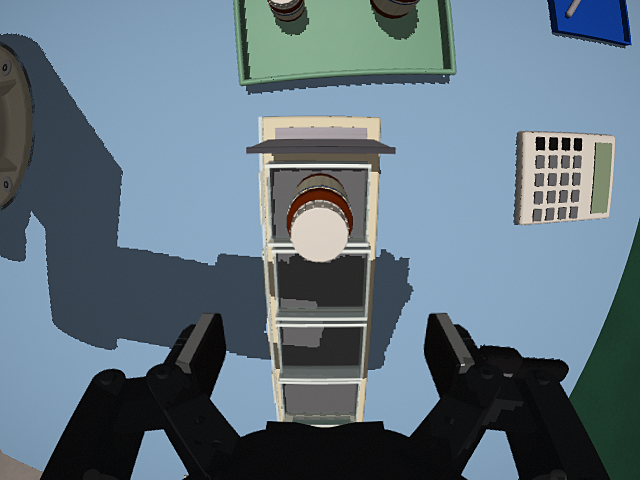

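```bash
python3 -m jog '[[[0,0,0],[0.036,0.0123,0],1],[[0,0,0],[0.036,0.0123,0],1],[[0,0,0],[0.036,0.0123,0],1],[[0,0,0],[0.036,0.0123,0],1],[[0,0,0],[0.036,0.0123,0],1],[[0,0,0],[0.036,0.0123,0],1],[[0,0,0],[0,0,0],1],[[0,0,0],[0,0,0],1],[[0,0,0],[0,0,0],1]]'
python3 - <<'E'
from h import *
T=np.load('pics/w4.npy');print('200',wplane(T,(319.5,234),148), 'bin1 rows',wplane(T,(320,166),53),wplane(T,(320,247),53),'cols',wplane(T,(371,215),53),wplane(T,(271,215),43))
im,T=look('w5');im=im.astype(int)
for s,c,m in comps((im.max(2)-im.min(2)<45)&(im.min(2)>140),300,6000): print(s,c.round(1),wplane(T,c,103).round(1),wplane(T,c,83).round(1),wplane(T,c,65).round(1))
E
```

```text
clock: 10.35
eef_pos: [555.9, 150.0, 268.3]
tcp_rot: [-3.14, 0.001, 1.674]
contact_force: [-0.3, 0.1, -0.9]
opening: 0.998
grasp_force: 0.0
200 [505.9815386  -67.41431273] bin1 rows [502.61696332 -32.85444305] [ 510.50329224 -111.5221121 ] cols [555.67417301 -74.36444974] [459.6589262  -86.73692845]
10.35 [555.91664839 150.04350076 268.30719471] [-3.13952388e+00  6.97126856e-04  1.67354539e+00]
[ 183   68   37   40 1136] [201.2  88. ] [450.1 251.1] [443.2 252.3] [436.9 253.4]
[ 303  202   47   45 1576] [326.5 224.9] [557.6 150.4] [558.3 144.5] [558.9 139.1]
[197 210  31  32 749] [212.1 225.9] [464.2 140.2] [458.3 133.6] [452.9 127.6]
[ 451  299  104   74 2576] [507.6 331. ] [747.4  61.8] [761.5  49.6] [774.2  38.7]
```

```bash
python3 -m jog '[[[0,0,0],[0.0003,0.0017,0.03],1],[[0,0,0],[0,0,0.045],1],[[0,0,0],[0,0,0.045],1],[[0,0,0],[0,0,0.04],1],[[0,0,0],[0,0,0.025],1],[[0,0,0],[0,0,0.012],1],[[0,0,0],[0,0,0.006],1],[[0,0,0],[0,0,0],1],[[0,0,0],[0,0,0],1]]' 35
python3 -m jog '[[[0,0,0],[0,0,0],-1],[[0,0,0],[0,0,0],-1],[[0,0,0],[0,0,0],-1],[[0,0,0],[0,0,0],-1],[[0,0,0],[0,0,0],-1],[[0,0,0],[0,0,0],-1],[[0,0,0],[0,0,0],-1],[[0,0,0],[0,0,0],-1],[[0,0,0],[0,0,0],-1]]' 35
```

```text
clock: 11.3
eef_pos: [559.3, 151.5, 67.6]
tcp_rot: [3.14, -0.0, 1.674]
contact_force: [0.3, 0.4, 0.3]
opening: 1.0
grasp_force: 0.0
clock: 12.2
eef_pos: [558.6, 151.6, 67.1]
tcp_rot: [3.141, -0.0, 1.674]
contact_force: [-1.6, -0.4, 6.5]
opening: 0.531
grasp_force: 34.9
```

```bash
python3 -m jog '[[[0,0,0],[0,0,-0.015],-1],[[0,0,0],[0,0,-0.04],-1],[[0,0,0],[0,0,-0.045],-1],[[0,0,0],[0,0,-0.045],-1],[[0,0,0],[0,0,-0.025],-1],[[0,0,0],[0,0,0],-1]]'
python3 -m jog '[[[0,0,0],[-0.0234,-0.0083,0],-1],[[0,0,0],[-0.0334,-0.0083,0],-1],[[0,0,0],[-0.0384,-0.0083,0],-1],[[0,0,0],[-0.0384,-0.0083,0],-1],[[0,0,0],[-0.0384,-0.0083,0],-1],[[0,0,0],[-0.0384,-0.0083,0],-1],[[0,0,0],[-0.0334,-0.0083,0],-1],[[0,0,0],[-0.0334,-0.0083,0],-1],[[0,0,0],[-0.0234,-0.0083,0],-1],[[0,0,0],[0,0,0],-1],[[0,0,0],[0,0,0],-1],[[0,0,0],[0,0,0],-1]]'
```

```text
clock: 12.8
eef_pos: [560.5, 152.1, 241.6]
tcp_rot: [3.134, -0.001, 1.674]
contact_force: [1.2, 0.3, -0.5]
opening: 0.531
grasp_force: 36.2
clock: 14.0
eef_pos: [514.8, -154.5, 236.0]
tcp_rot: [-3.141, -0.001, 1.674]
contact_force: [-0.4, 0.6, -0.1]
opening: 0.526
grasp_force: 36.2
```

```bash
python3 -m jog '[[[0,0,0],[-0.001,0,0.02],-1],[[0,0,0],[0,0,0.035],-1],[[0,0,0],[0,0,0.035],-1],[[0,0,0],[0,0,0.028],-1],[[0,0,0],[0,0,0.014],-1],[[0,0,0],[0,0,0.007],-1],[[0,0,0],[0,0,0.002],-1],[[0,0,0],[0,0,0],-1],[[0,0,0],[0,0,0],-1]]';python3 -m jog '[[[0,0,0],[0,0,0.0015],-1],[[0,0,0],[0,0,0],-1]]'
```

```text
clock: 14.9
eef_pos: [515.8, -156.4, 96.4]
tcp_rot: [3.14, 0.001, 1.674]
contact_force: [-0.1, 0.4, -1.1]
opening: 0.527
grasp_force: 36.2
clock: 15.1
eef_pos: [515.3, -156.3, 94.3]
tcp_rot: [3.141, 0.0, 1.674]
contact_force: [-0.1, -0.2, 0.1]
opening: 0.526
grasp_force: 36.2
```

```bash
python3 -m jog '[[[0,0,0],[0,0,0.001],-1],[[0,0,0],[0,0,0],-1]]';python3 -m jog '[[[0,0,0],[0,0,0.001],-1],[[0,0,0],[0,0,0],-1]]'
```

```text
clock: 15.3
eef_pos: [515.0, -156.2, 92.8]
tcp_rot: [3.142, 0.0, 1.674]
contact_force: [-0.9, 0.3, -1.0]
opening: 0.524
grasp_force: 36.2
clock: 15.5
eef_pos: [515.1, -156.3, 92.1]
tcp_rot: [3.141, 0.0, 1.674]
contact_force: [-2.1, -0.1, 5.9]
opening: 0.521
grasp_force: 36.6
```

```bash
python3 -m jog '[[[0,0,0],[0,0,-0.0005],0.35],[[0,0,0],[0,0,0],0.35],[[0,0,0],[0,0,0],0.35],[[0,0,0],[0,0,0],0.35],[[0,0,0],[0,0,-0.01],0.35],[[0,0,0],[0,0,-0.03],0.35],[[0,0,0],[0,0,-0.04],0.35],[[0,0,0],[0,0,-0.045],1],[[0,0,0],[0,0,-0.045],1],[[0,0,0],[0,0,-0.01],1]]'
python3 -c "
from h import *
look('w6')"
python3 -m jog '[[[0,0,0],[0.0414,-0.003,0],1],[[0,0,0],[0.0414,-0.003,0],1],[[0,0,0],[0.0414,-0.003,0],1],[[0,0,0],[0.0414,-0.003,0],1],[[0,0,0],[0.0414,-0.003,0],1],[[0,0,0],[0.0414,-0.003,0],1],[[0,0,0],[0.0414,-0.003,0],1],[[0,0,0],[0.0414,-0.003,0],1],[[0,0,0],[0.0414,-0.003,0],1],[[0,0,0],[0.0414,-0.003,0],1],[[0,0,0],[0,0,0],1],[[0,0,0],[0,0,0],1]]'
python3 - <<'E'
from h import *
im,T=look('w7');im=im.astype(int)
for s,c,m in comps((im.max(2)-im.min(2)<45)&(im.min(2)>140),300,6000): print(s,c.round(1),wplane(T,c,83).round(1),wplane(T,c,65).round(1))
E
```

```text
clock: 16.5
eef_pos: [517.3, -156.9, 278.4]
tcp_rot: [3.134, 0.003, 1.674]
contact_force: [1.2, 0.4, -0.4]
opening: 0.999
grasp_force: 0.0
16.5 [ 517.26215984 -156.88685665  278.36903172] [3.13372148 0.00331982 1.67378302]
clock: 17.75
eef_pos: [441.7, 252.9, 271.1]
tcp_rot: [-3.14, 0.001, 1.676]
contact_force: [0.4, -0.3, -0.4]
opening: 1.0
grasp_force: 0.0
17.75 [441.71341236 252.89489759 271.13271077] [-3.13971888e+00  1.06110355e-03  1.67616486e+00]
[ 307  200   39   37 1130] [325.8 218.1] [443.  252.4] [443.6 247.4]
[ 20 267  64  66 526] [ 50.6 294.9] [135.6 132.6] [118.1 120.6]
[546 360  38  41 326] [566.9 371.9] [767.5  90.1] [787.2  75.6]
```

View pics/w6.png

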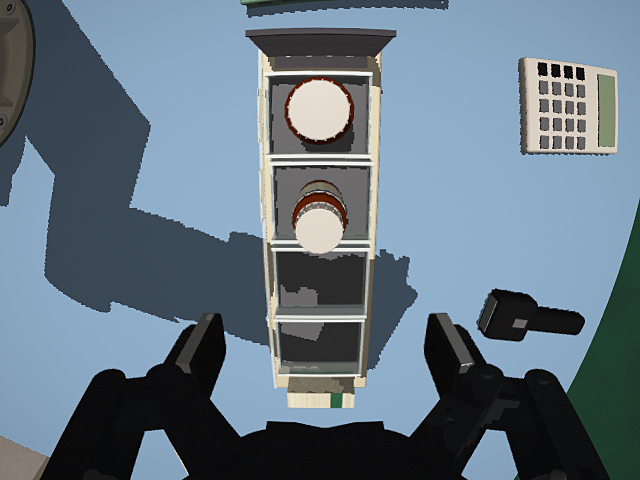

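```bash
python3 -m jog '[[[0,0,0],[-0.0005,0.0013,0.03],1],[[0,0,0],[0,0,0.045],1],[[0,0,0],[0,0,0.045],1],[[0,0,0],[0,0,0.045],1],[[0,0,0],[0,0,0.03],1],[[0,0,0],[0,0,0.018],1],[[0,0,0],[0,0,0.01],1],[[0,0,0],[0,0,0],1],[[0,0,0],[0,0,0],1]]' 30
python3 -m jog '[[[0,0,0],[0,0,0],-1],[[0,0,0],[0,0,0],-1],[[0,0,0],[0,0,0],-1],[[0,0,0],[0,0,0],-1],[[0,0,0],[0,0,0],-1],[[0,0,0],[0,0,0],-1],[[0,0,0],[0,0,0],-1],[[0,0,0],[0,0,0],-1],[[0,0,0],[0,0,0],-1],[[0,0,0],[0,0,0],-1]]' 30
```

```text
clock: 18.7
eef_pos: [444.5, 251.8, 49.9]
tcp_rot: [3.141, -0.0, 1.673]
contact_force: [0.8, 0.5, 1.2]
opening: 0.998
grasp_force: 0.0
clock: 19.7
eef_pos: [444.3, 252.4, 50.1]
tcp_rot: [3.141, -0.0, 1.674]
contact_force: [-1.2, -1.0, 7.8]
opening: 0.459
grasp_force: 29.8
```

Run:
```python
from h import *
T=np.load('pics/w6.npy');print('200',wplane(T,(320,110),148),'100',wplane(T,(319,230),128));print([wplane(T,(322,v),53).round(1) for v in(73,160,244,318,375)])
```

```text
200 [506.6432254  -68.38333255] 100 [ 514.74243163 -156.95722741]
[array([504.4, -32.4]), array([ 512.6, -112.7]), array([ 520.9, -194.6]), array([ 529.4, -278.4]), array([ 537.3, -357.8])]
```

```bash
python3 -m jog '[[[0,0,0],[0,0,-0.015],-1],[[0,0,0],[0,0,-0.04],-1],[[0,0,0],[0,0,-0.045],-1],[[0,0,0],[0,0,-0.045],-1],[[0,0,0],[0,0,-0.025],-1],[[0,0,0],[0,0,0],-1]]'
python3 -m jog '[[[0,0,0],[-0.025,0.0023,0],-1],[[0,0,0],[-0.0425,0.0023,0],-1],[[0,0,0],[-0.0445,0.0024,0],-1],[[0,0,0],[-0.0445,0.0024,0],-1],[[0,0,0],[-0.0445,0.0024,0],-1],[[0,0,0],[-0.0445,0.0024,0],-1],[[0,0,0],[-0.0445,0.0024,0],-1],[[0,0,0],[-0.0445,0.0024,0],-1],[[0,0,0],[-0.0445,0.0024,0],-1],[[0,0,0],[-0.0445,0.0024,0],-1],[[0,0,0],[-0.0425,0.0023,0],-1],[[0,0,0],[-0.0285,0.0023,0],-1]]'
python3 -m jog '[[[0,0,0],[0,0,0],-1],[[0,0,0],[0,0,0],-1],[[0,0,0],[0,0,0],-1]]'
```

```text
clock: 20.3
eef_pos: [445.9, 253.3, 223.4]
tcp_rot: [3.135, -0.003, 1.674]
contact_force: [0.7, -0.4, -1.1]
opening: 0.452
grasp_force: 30.6
clock: 21.5
eef_pos: [522.6, -239.3, 218.0]
tcp_rot: [-3.14, -0.0, 1.673]
contact_force: [1.0, 1.1, -0.7]
opening: 0.458
grasp_force: 30.6
clock: 21.8
eef_pos: [522.4, -235.7, 218.4]
tcp_rot: [-3.14, -0.001, 1.674]
contact_force: [0.0, 1.0, -0.1]
opening: 0.455
grasp_force: 30.6
```

```bash
python3 -m jog '[[[0,0,0],[-0.001,0.001,0.02],-1],[[0,0,0],[0,0,0.035],-1],[[0,0,0],[0,0,0.035],-1],[[0,0,0],[0,0,0.027],-1],[[0,0,0],[0,0,0.014],-1],[[0,0,0],[0,0,0.007],-1],[[0,0,0],[0,0,0.002],-1],[[0,0,0],[0,0,0],-1],[[0,0,0],[0,0,0],-1],[[0,0,0],[0,0,0.001],-1],[[0,0,0],[0,0,0],-1]]';python3 -m jog '[[[0,0,0],[0,0,0.001],-1],[[0,0,0],[0,0,0],-1]]'
```

```text
clock: 22.9
eef_pos: [524.4, -237.9, 78.8]
tcp_rot: [3.141, 0.0, 1.674]
contact_force: [0.2, -0.7, -0.7]
opening: 0.458
grasp_force: 30.6
clock: 23.1
eef_pos: [524.1, -237.8, 77.3]
tcp_rot: [3.142, 0.0, 1.674]
contact_force: [0.4, 0.5, -0.5]
opening: 0.457
grasp_force: 30.6
```

```bash
python3 -m jog '[[[0,0,0],[0,0,0.001],-1],[[0,0,0],[0,0,0],-1]]';python3 -m jog '[[[0,0,0],[0,0,0.001],-1],[[0,0,0],[0,0,0],-1]]'
```

```text
clock: 23.3
eef_pos: [524.1, -237.7, 76.1]
tcp_rot: [-3.141, -0.0, 1.674]
contact_force: [-0.2, 0.5, -1.0]
opening: 0.456
grasp_force: 30.6
clock: 23.5
eef_pos: [524.2, -237.7, 75.2]
tcp_rot: [-3.141, -0.0, 1.674]
contact_force: [-0.2, 0.2, -0.4]
opening: 0.453
grasp_force: 30.6
```

```bash
python3 -m jog '[[[0,0,0],[0,0,0.0008],-1],[[0,0,0],[0,0,0],-1]]'
```

```text
clock: 23.7
eef_pos: [524.2, -237.7, 75.1]
tcp_rot: [-3.142, -0.0, 1.674]
contact_force: [-2.5, 1.5, 7.5]
opening: 0.459
grasp_force: 31.4
```

```bash
python3 -m jog '[[[0,0,0],[0,0,-0.0005],0.2],[[0,0,0],[0,0,0],0.2],[[0,0,0],[0,0,0],0.2],[[0,0,0],[0,0,0],0.2],[[0,0,0],[0,0,-0.01],0.2],[[0,0,0],[0,0,-0.03],0.2],[[0,0,0],[0,0,-0.04],0.2],[[0,0,0],[0,0,-0.045],1],[[0,0,0],[0,0,-0.04],1],[[0,0,0],[0,0,-0.01],1]]'
python3 -c "
from h import *
look('w8')"
python3 -m jog '[[[0,0,0],[0.0412,-0.0037,0],1],[[0,0,0],[0.0412,-0.0037,0],1],[[0,0,0],[0.0412,-0.0037,0],1],[[0,0,0],[0.0412,-0.0037,0],1],[[0,0,0],[0.0412,-0.0037,0],1],[[0,0,0],[0.0412,-0.0037,0],1],[[0,0,0],[0.0412,-0.0037,0],1],[[0,0,0],[0.0412,-0.0037,0],1],[[0,0,0],[0.0412,-0.0037,0],1],[[0,0,0],[0,0,0],1],[[0,0,0],[0,0,0],1],[[0,0,0],[0,0,0],1]]'
python3 - <<'E'
from h import *
im,T=look('w9');im=im.astype(int)
for s,c,m in comps((im.max(2)-im.min(2)<45)&(im.min(2)>140),300,6000): print(s,c.round(1),wplane(T,c,65).round(1))
E
```

```text
clock: 24.7
eef_pos: [526.2, -238.6, 255.7]
tcp_rot: [3.135, 0.004, 1.674]
contact_force: [0.9, 0.2, -0.1]
opening: 0.996
grasp_force: 0.0
24.7 [ 526.17424132 -238.60765109  255.68342514] [3.13484376 0.00397749 1.67384561]
clock: 25.95
eef_pos: [452.7, 126.9, 249.3]
tcp_rot: [-3.14, 0.001, 1.674]
contact_force: [1.2, -1.0, -0.1]
opening: 1.0
grasp_force: 0.0
25.95 [452.66106059 126.91064891 249.33482105] [-3.14041135e+00  6.07098652e-04  1.67364582e+00]
[306 200  38  36 988] [324.2 217.7] [452.6 127.7]
[ 521  292   98   84 2768] [565.6 331.1] [740.8  27.1]
```

View pics/w8.png

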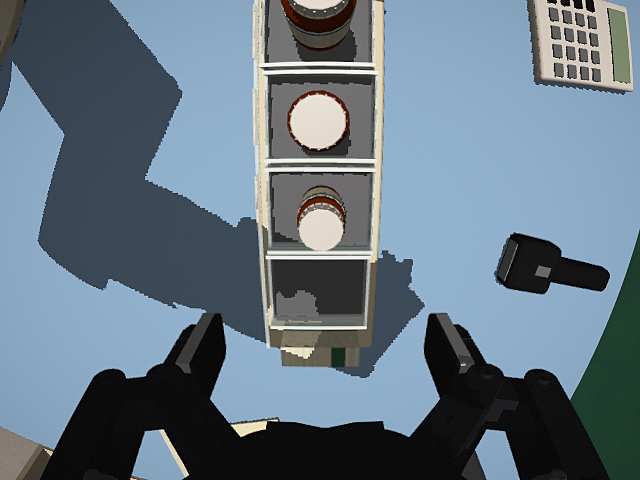

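Run:
```python
from h import *
T=np.load('pics/w9.npy');im=cv2.imread('pics/w9.png')
cv2.imwrite('pics/c9.png',cv2.resize(im[100:340,180:420],None,fx=2.5,fy=2.5))
```

```text
(no output)
```

View pics/c9.png

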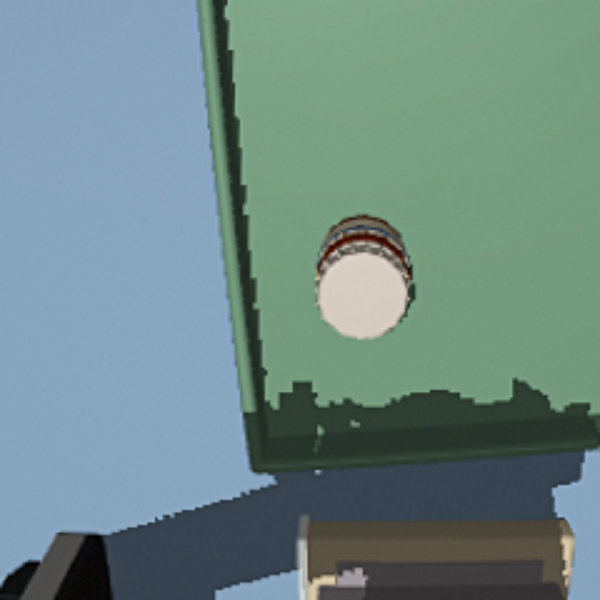

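The crop shows the tray's left rim (inner edge at crop (237,275)) close to the bottle_30 cap at (363,295), so I'll work out that clearance.

Run:
```python
from h import *
T=np.load('pics/w9.npy')
for p in((237,275),(228,275),(248,370)): print(wplane(T,(180+p[0]/2.5,100+p[1]/2.5),29).round(1))
```

```text
[406.3 120.7]
[402.9 120.4]
[413.  83.]
```

```bash
python3 -m jog '[[[0,0,0],[0.0008,0,0.03],0.2],[[0,0,0],[0,0,0.04],0.2],[[0,0,0],[0,0,0.04],0.2],[[0,0,0],[0,0,0.02],0.2],[[0,0,0],[0,0,0],0.2],[[0,0,0],[0,0,0],0.2],[[0,0,0],[0,0,0],0.2]]' 25
```

```text
clock: 26.7
eef_pos: [454.0, 128.3, 121.3]
tcp_rot: [3.14, -0.0, 1.673]
contact_force: [-0.3, 0.9, -0.6]
opening: 0.598
grasp_force: 0.0
```

```bash
python3 -m jog '[[[0,0,0],[0,-0.0012,0.03],0.2],[[0,0,0],[0,0,0.025],0.2],[[0,0,0],[0,0,0.015],0.2],[[0,0,0],[0,0,0.01],0.2],[[0,0,0],[0,0,0],0.2]]' 25
python3 -m jog '[[[0,0,0],[0,0,0],-1],[[0,0,0],[0,0,0],-1],[[0,0,0],[0,0,0],-1],[[0,0,0],[0,0,0],-1],[[0,0,0],[0,0,0],-1],[[0,0,0],[0,0,0],-1],[[0,0,0],[0,0,0],-1]]' 25
```

```text
clock: 27.2
eef_pos: [451.9, 128.3, 40.0]
tcp_rot: [-3.142, 0.0, 1.674]
contact_force: [0.5, 0.2, -0.7]
opening: 0.601
grasp_force: 0.0
clock: 27.9
eef_pos: [452.4, 128.6, 41.1]
tcp_rot: [3.14, -0.0, 1.674]
contact_force: [-0.8, -0.3, 7.5]
opening: 0.389
grasp_force: 25.3
```

```bash
python3 -m jog '[[[0,0,0],[0,0,-0.015],-1],[[0,0,0],[0,0,-0.04],-1],[[0,0,0],[0,0,-0.045],-1],[[0,0,0],[0,0,-0.045],-1],[[0,0,0],[0,0,-0.025],-1],[[0,0,0],[0,0,0],-1]]'
python3 -m jog '[[[0,0,0],[-0.025,0.0027,0],-1],[[0,0,0],[-0.037,0.0027,0],-1],[[0,0,0],[-0.041,0.0027,0],-1],[[0,0,0],[-0.041,0.0027,0],-1],[[0,0,0],[-0.041,0.0027,0],-1],[[0,0,0],[-0.041,0.0027,0],-1],[[0,0,0],[-0.041,0.0027,0],-1],[[0,0,0],[-0.041,0.0027,0],-1],[[0,0,0],[-0.041,0.0027,0],-1],[[0,0,0],[-0.041,0.0027,0],-1],[[0,0,0],[-0.037,0.0027,0],-1],[[0,0,0],[-0.026,0.0023,0],-1]]'
python3 -m jog '[[[0,0,0],[0,0,0],-1],[[0,0,0],[0,0,0],-1],[[0,0,0],[0,0,0],-1]]'
```

```text
clock: 28.5
eef_pos: [454.0, 129.0, 214.4]
tcp_rot: [3.134, -0.001, 1.674]
contact_force: [-0.2, 0.4, -1.4]
opening: 0.386
grasp_force: 25.2
clock: 29.7
eef_pos: [529.8, -321.2, 209.0]
tcp_rot: [-3.141, -0.0, 1.673]
contact_force: [-0.0, 0.2, -0.3]
opening: 0.388
grasp_force: 25.1
clock: 30.0
eef_pos: [529.6, -317.8, 209.4]
tcp_rot: [-3.141, -0.001, 1.674]
contact_force: [0.6, 0.5, -1.6]
opening: 0.391
grasp_force: 25.1
```

```bash
python3 -m jog '[[[0,0,0],[-0.001,0,0.02],-1],[[0,0,0],[0,0,0.035],-1],[[0,0,0],[0,0,0.035],-1],[[0,0,0],[0,0,0.027],-1],[[0,0,0],[0,0,0.014],-1],[[0,0,0],[0,0,0.007],-1],[[0,0,0],[0,0,0.002],-1],[[0,0,0],[0,0,0],-1],[[0,0,0],[0,0,0],-1],[[0,0,0],[0,0,0.001],-1],[[0,0,0],[0,0,0],-1]]';python3 -m jog '[[[0,0,0],[0,0,0.001],-1],[[0,0,0],[0,0,0],-1]]';python3 -m jog '[[[0,0,0],[0,0,0.001],-1],[[0,0,0],[0,0,0],-1]]'
```

```text
clock: 31.1
eef_pos: [530.4, -320.1, 69.5]
tcp_rot: [3.141, 0.001, 1.674]
contact_force: [0.0, 0.0, -0.4]
opening: 0.386
grasp_force: 25.1
clock: 31.3
eef_pos: [530.1, -320.0, 68.0]
tcp_rot: [-3.142, -0.0, 1.674]
contact_force: [0.1, -0.9, -0.3]
opening: 0.386
grasp_force: 25.1
clock: 31.5
eef_pos: [530.1, -319.9, 66.8]
tcp_rot: [-3.141, -0.0, 1.674]
contact_force: [0.7, 0.6, -0.9]
opening: 0.388
grasp_force: 25.1
```

```bash
python3 -m jog '[[[0,0,0],[0,0,0.001],-1],[[0,0,0],[0,0,0],-1]]';python3 -m jog '[[[0,0,0],[0,0,0.0007],-1],[[0,0,0],[0,0,0],-1]]'
```

```text
clock: 31.7
eef_pos: [530.2, -320.0, 66.1]
tcp_rot: [3.142, 0.0, 1.674]
contact_force: [-0.7, 0.3, 2.1]
opening: 0.385
grasp_force: 25.4
clock: 31.9
eef_pos: [530.2, -320.0, 66.1]
tcp_rot: [3.141, 0.0, 1.674]
contact_force: [-2.6, 1.1, 10.0]
opening: 0.391
grasp_force: 26.0
```

```bash
python3 -m jog '[[[0,0,0],[0,0,-0.001],0.03],[[0,0,0],[0,0,0],0.03],[[0,0,0],[0,0,0],0.03],[[0,0,0],[0,0,0],0.03],[[0,0,0],[0,0,-0.01],0.03],[[0,0,0],[0,0,-0.03],0.03],[[0,0,0],[0,0,-0.04],0.03],[[0,0,0],[0,0,-0.045],0.03],[[0,0,0],[0,0,-0.04],0.03],[[0,0,0],[0,0,0],0.03],[[0,0,0],[0,0,0],0.03],[[0,0,0],[0,0,0],0.03]]'
python3 - <<'E'
from h import *
im,T=look('w10');cv2.imwrite('pics/t10.png',r.grab_frame('top')[:,:,::-1])
cv2.imwrite('pics/s10.png',r.grab_frame('scene')[:,:,::-1])
im=im.astype(int)
for s,c,m in comps((im.max(2)-im.min(2)<45)&(im.min(2)>140),300,6000): print(s,c.round(1),[wplane(T,c,z).round(1) for z in(148,128,108,90)])
E
```

```text
clock: 33.1
eef_pos: [529.5, -319.5, 230.4]
tcp_rot: [-3.14, -0.001, 1.674]
contact_force: [0.2, -0.1, -0.7]
opening: 0.519
grasp_force: 0.0
33.1 [ 529.49737837 -319.54185937  230.44758001] [-3.14034727e+00 -9.54803110e-04  1.67377103e+00]
[ 254    0   15  298 1702] [259.2 135.9] [array([ 487.1, -248.3]), array([ 483.7, -249.5]), array([ 480.3, -250.8]), array([ 477.2, -251.9])]
[ 265    0  127   69 1145] [328.6  47.9] [array([ 519.4, -197.3]), array([ 519.2, -193.5]), array([ 519. , -189.7]), array([ 518.8, -186.2])]
[297   0  60  20 850] [326.9   7.6] [array([ 516.1, -174.3]), array([ 515.6, -168.2]), array([ 515.1, -162.1]), array([ 514.6, -156.6])]
[558   0  82  25 616] [607.5   9.4] [array([ 696.5, -124.9]), array([ 713.9, -113.9]), array([ 731.3, -102.9]), array([747. , -92.9])]
[ 262   71  130  196 3877] [324. 163.] [array([ 523.4, -260. ]), array([ 523.6, -262.4]), array([ 523.8, -264.8]), array([ 524., -267.])]
[ 303   96   55   53 2087] [329.5 121.8] [array([ 524. , -237.4]), array([ 524.3, -237.6]), array([ 524.5, -237.8]), array([ 524.7, -237.9])]
[ 305  216   43   41 1248] [325.9 236.4] [array([ 528.8, -301.4]), array([ 529.5, -307.9]), array([ 530.3, -314.5]), array([ 530.9, -320.4])]
```

View pics/w10.png

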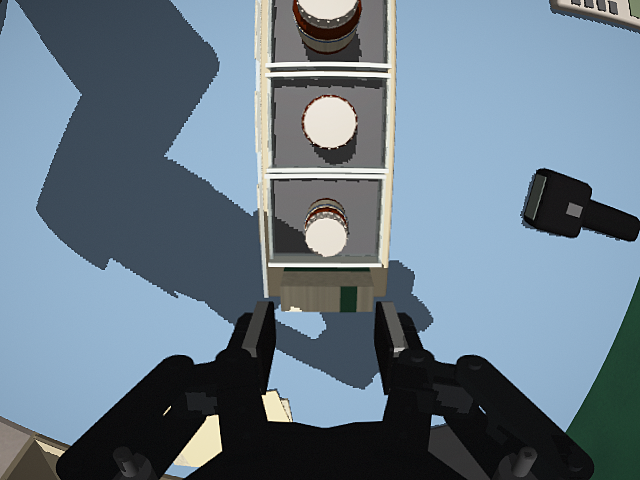

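View pics/s10.png

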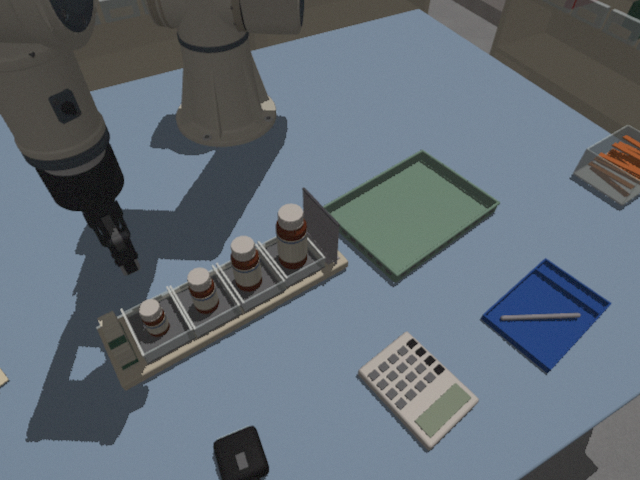

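All four bottles stand centred in their bins in height order, the carton hasn't moved, and the gripper is clear.

```bash
python3 -c "
from rig import r
print(r.sign_off())"
```

```text
the job is handed in; nothing more can be done
None
```

I put the four bottles upright in their bins, tallest next to the divider down to shortest next to the carton, each about 5 mm or less from its bin's centre by camera; the carton looks unmoved, and I handed the job in at about 33 s (no verdict was shown).

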